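Clear the case press of brass chips and test its plunger

TASK

Pick up the blue scraper block and wipe all six brass chips off the press plate into the black chip tray at its open end; move the chips only with the scraper, not with the fingers. Then stand the scraper back on its green mat, upright and with its middle well inside the mat, and let go of it. Last, with the plate clear, press the red plunger fully down to its stop to prove that the press runs free, let it spring back up, and leave everything else on the bench where it is.

Things in the scene. Friction and masses are not known exactly. Their poses are not given: they have to be found in the camera images.
- press: Low case-back press, fixed. Origin at bench level below the plate; its y axis runs along the plate, from the chip tray (-y end) to the plunger (+y end). Flat aluminium plate, top at z = 32 mm, from y = -130 mm (open end, above the tray) to +196 mm. The plunger's arm (top at z = 98 mm) and the white lower die stand over the plate from y = +110 mm on.
- plate_mid (a point): point on the plate's top face, mid-width, at press x = 0, y = -35 mm, z = 32 mm: middle of the chips' area (press y -110 to +35 mm). Two rails 8 mm high along press x = +-65 mm (124 mm clear between them, y -130 to +105 mm) guard the plate's sides
- tray: Black chip tray, 150 (x) x 110 (y) x 24 mm high, walls and floor 4 mm, fixed to the press just beyond and below the plate's open end. Origin: centre of its underside, at bench level; axes as the press. The plate's end overhangs the tray's near wall by 10 mm.
- scraper: Blue scraper block 110 (x) x 26 (y) x 22 mm high, with a black upright grip bar 70 (x) x 22 (y) mm on top up to 68 mm; 0.16 kg; loose, standing on its mat. Origin: centre of its underside, z up.
- scraper_grip (a point): centre of the scraper's grip bar, 50 mm above its underside; close the fingers along the scraper's y (22 mm)
- mat: Green mat for the scraper, 150 (x) x 90 (y) x 4 mm thick, fixed. Origin: centre of its underside; top at 4 mm.
- plunger (a joint): travel of the spring plunger, m: 0 up at rest, 0.015 fully down on its stop; takes about 3 N to start and 10 N at the stop; springs back up
- plunger_top (a point): centre of the top of the plunger's red round head (44 mm across), 128 mm above the bench when up; it is pressed straight down; it moves with the head
- chip0: loose brass chip, 26 x 12 x 6 mm, 14 g, lying on the plate. Origin: centre of its underside
- chip1: loose brass chip, 20 x 16 x 6 mm, 14 g, lying on the plate. Origin: centre of its underside
- chip2: loose brass chip, 24 x 14 x 6 mm, 14 g, lying on the plate. Origin: centre of its underside
- chip3: loose brass chip, 22 x 13 x 6 mm, 14 g, lying on the plate. Origin: centre of its underside
- chip4: loose brass chip, 18 x 18 x 6 mm, 14 g, lying on the plate. Origin: centre of its underside
- chip5: loose brass chip, 25 x 12 x 6 mm, 14 g, lying on the plate. Origin: centre of its underside
- holder: bystander: red metal movement holder with two jaws, 80 x 55 x 34 mm; origin at its underside
- die: bystander: white plastic die ring, 60 mm across, 24 mm high; origin at its underside
- loupe: bystander: black eye loupe, 52 mm across, 35 mm high; origin at its underside
- jar: bystander: small jar with a white cap, 54 mm across, 65 mm high; origin at its underside
- driver: bystander: screwdriver with a yellow handle, 160 mm long, lying on the bench
Not all that is in view belongs to the job. Leave any purple look-alike of the scraper alone. Several things have the shape of the mat; the one meant has the colours described above.

How it is judged:
By the outcome, as a careful person would: the job done as asked, in the order asked, and still so for the second after the job is handed in, with the robot touching nothing.
It also fails if it takes over 69 s, if anything falls off the work surface, if the arm or the gripper's body presses on something with over 40 N, if the wrist force passes 120 N, or if a joint passes its speed limit or range.

ROBOT

A 6-joint arm with a two-finger parallel gripper is mounted at the origin on the work surface. World frame = base frame: x ahead of the robot, y to its left, z up, the work surface at z = 0. Lengths are in m, angles in rad, forces in N, time in s.
With the tool pointing down it reaches from about 0.3 to 0.875 m from the base axis. Payload 6.4 kg.
Tool frame: the origin (TCP) lies between the finger pads; the fingertips stand ctrl.tip_extent ahead of it and the grasp point (between the pads) is the TCP (ctrl.tip_extent is the distance from the TCP to the fingertips, in m); z points along the fingers, y is the line along which they close (so a half turn about z gives the same grasp; the last joint's range is limited). The gripper opens to 85 mm and grips with 20 to 120 N. Pads are 22 mm wide; open, the fingers measure 114 mm over their backs; the gripper's body (76 mm by 85 mm) begins 54 mm behind the grasp point. The pads swing forward as they close: fully open they stand 13 mm farther back than shut.
Start: joints at [0.969, 0.181, 1.607, -0, 1.354, -0.206], TCP at [0.222, 0.531, 0.25] pointing down, gripper open.
Joint ranges: [-2.99, 2.99], [-0.89, 2.07], [0.3, 2.58], [-1.14, 4.28], [0, 2.63], [-3.12, 3.12]. Speed limits (rad/s): [2.57, 2.57, 3.01, 3.14, 3.14, 3.14].

INTERFACE

Orientations are given as a unit quaternion [w, x, y, z].
In Python, from bench import ctrl gives the robot as it stands.
- The arm moves only by the tool send_rows, never from a script. Its arguments are lists of equal length, an entry for each row: "dr": the turn, a rotation vector about the tool's x, y, z in units of 6 degrees (1.0 is 6 degrees), a list of three; "xyz": the shift along the tool's x, y, z in cm, a list of three; "jaw": the opening in per cent of the stroke, from 0 (shut) to 100 (fully open). In form: {"dr": [[wx, wy, wz], ...], "xyz": [[dx, dy, dz], ...], "jaw": [jaw, ...]}. A call has exactly 8 rows; each row is the pose to reach, as a shift and turn from the pose commanded when the call began, along the tool's axes at that moment; what a row does not reach only later rows make up. A row lasts 1/8 s, in which the tool goes at most 62.5 mm and 10.7 degrees, less where a joint would pass 70% of its speed; a pose out of reach is approached as far as the arm can. A call with a gripper value outside its range is refused whole. The fingers move at their own pace and stop on an object; the grip force is fixed at half the most. Time passes only in rows, so rows that repeat a pose let the fingers close, or fill a call up. It gives the time, the measured TCP pose, the force, the opening and the grip force at its end, in the units of the state.
- ctrl.get_obs(): the state, without advancing time (a new reading comes with each control period).
- ctrl.camera(name): name is "scene" or "top" or "wrist"; returns the picture (400x640x3 uint8, red, green, blue); there is no depth.
- ctrl.calibration(name): a dict with "camera_matrix" (3x3 intrinsics, pixels), "world_from_camera" (4x4, takes a point from camera to world coordinates). Camera axes: x right, y up, looking along -z (the intrinsics and any distortion apply to the point x, -y, -z); pixel columns grow to the right and rows downward; lengths in m; the calibration is good to about 2 mm. A picture is of the moment at which its call begins: read the wrist's pose just before it. calibration takes no time and is no camera call; for the wrist camera it gives the pose at the moment of the call.
- ctrl.hand_in(): hands the job in; it is judged then, once.
The state is a dict: "time_s": time; "q": joint angles; "dq": joint speeds; "joint_efforts": joint torques, N m; "eef_pos": TCP position; "eef_rot": TCP orientation; "wrist_force": force on the tool from outside, world axes, zero at the start; "torque": the same for the moment, N m; "opening": opening from 0.0 (shut) to 1.0 (fully open); "grasp_force": force on a finger pad.
Only numpy, scipy, OpenCV 4.12 (cv2) and the standard library are available. Lean on these libraries where they do the work, as an engineer would, in place of code of your own. Each camera call takes 0.05 s, during which the arm holds its last target. There are 200 camera calls.

## Working session

There is one attempt and no reset: what is moved stays moved. The work goes in short steps, Python scripts to look and compute and a tool call to move; the robot and the scene stay as the last step left them, time stands still between calls to the robot, and variables do not carry over. Pictures are saved under pics/ and viewed, at most 10 in all, crops included, and the job is handed in when it is done.

Besides the shell and the picture viewer there is one more tool, called after ">>>" by a JSON object that holds its "api" and its "payload". send_rows: Moves the arm, as the interface text tells. Its arguments: {"type":"object","properties":{"dr":{"type":"array","items":{"type":"array","items":{"type":"number"}}},"xyz":{"type":"array","items":{"type":"array","items":{"type":"number"}}},"jaw":{"type":"array","items":{"type":"number"}}},"required":["dr","xyz","jaw"]}

```bash
mkdir -p pics; ls; python3 - <<'E'
from bench import ctrl
import cv2,numpy as np
for n in("top","scene"):
    im=ctrl.camera(n); cv2.imwrite(f"pics/{n}0.png",im[:,:,::-1])
    c=ctrl.calibration(n); print(n,{k:np.round(v,4).tolist() if not isinstance(v,str) else v for k,v in c.items()})
o=ctrl.get_obs(); print(o,ctrl.tip_extent)
E
```

```text
pics
top {'camera_matrix': [[459.931, 0.0, 319.3848], [0.0, 459.931, 197.652], [0.0, 0.0, 1.0]], 'world_from_camera': [[-0.0037, 0.9959, -0.0908, 0.428], [-1.0, -0.0044, -0.0072, 0.0136], [-0.0075, 0.0908, 0.9958, 1.6566], [0.0, 0.0, 0.0, 1.0]]}
scene {'camera_matrix': [[390.0042, 0.0, 317.745], [0.0, 390.0042, 201.4808], [0.0, 0.0, 1.0]], 'world_from_camera': [[-0.5932, -0.5786, 0.5598, 1.1563], [0.8049, -0.4393, 0.3988, 0.4258], [0.0152, 0.6872, 0.7263, 0.8782], [0.0, 0.0, 0.0, 1.0]]}
{'time_s': 0.1, 'q': array([ 9.68671619e-01,  1.81462583e-01,  1.60790203e+00,  2.08952576e-05,
        1.35383389e+00, -2.06288082e-01]), 'dq': array([-2.23535487e-03, -5.91738315e-04, -2.60041933e-03, -1.70623388e-05,
       -1.94352351e-04,  5.17364985e-05]), 'joint_efforts': array([ 9.65347062e-04, -4.45879984e+01, -3.52235413e+01, -1.49735210e-04,
        4.22379861e-03, -8.92713871e-06]), 'eef_pos': array([0.22140706, 0.53015179, 0.24947947]), 'eef_rot': array([-3.25160992e-04,  1.96630860e-01,  9.80477261e-01, -7.34210150e-04]), 'wrist_force': array([ 0.69268964,  0.27017157, -1.53470698]), 'torque': array([-0.00066622, -0.01006656,  0.0267647 ]), 'grasp_force': 0.0, 'opening': 0.9992777973953066} 0.019
```

View pics/top0.png

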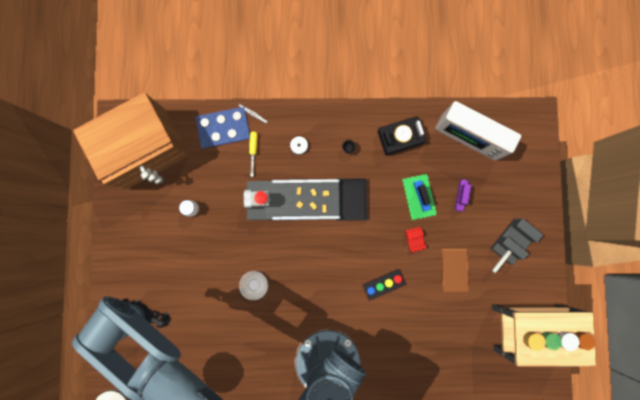

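View pics/scene0.png

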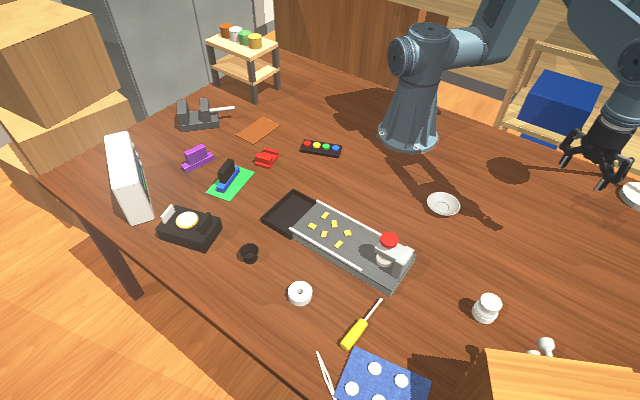

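Candidates for the scraper are the blue block on the green mat at top (423,195) and the purple look-alike at (464,195). Mat shapes are green (419,197), brown (455,270) and blue (222,127). By the description I want the blue block and the green mat. I'll check both in a close crop.

```bash
cat > h.py <<'E'
from bench import ctrl
import cv2,numpy as np
from scipy.spatial.transform import Rotation as R
def ray(n,u,v,z,c=None):
    c=c or ctrl.calibration(n);K=np.array(c["camera_matrix"]);T=np.array(c["world_from_camera"])
    d=np.linalg.inv(K)@[u,v,1];d=T[:3,:3]@[d[0],-d[1],-d[2]];o=T[:3,3]
    return o+d*(z-o[2])/d[2]
def proj(n,p,c=None):
    c=c or ctrl.calibration(n);K=np.array(c["camera_matrix"]);T=np.array(c["world_from_camera"])
    q=T[:3,:3].T@(np.array(p)-T[:3,3]);q=K@[q[0],-q[1],-q[2]];return q[:2]/q[2]
def tcp():
    o=ctrl.get_obs();w,x,y,z=o["eef_rot"];return o["eef_pos"],R.from_quat([x,y,z,w])
def go(p,yaw=None):
    """print shift (cm, tool axes) and turn (units) to a pose pointing down with tool y along yaw"""
    e,r=tcp();print("xyz",np.round(r.inv().apply(np.array(p)-e)*100,2))
    if yaw is not None:
        for yy in(yaw,yaw+np.pi):
            Y=np.array([np.cos(yy),np.sin(yy),0]);Z=np.array([0,0,-1.]);t=R.from_matrix(np.c_[np.cross(Y,Z),Y,Z])
            print("dr",np.round((r.inv()*t).as_rotvec()/np.radians(6),2))
E
python3 - <<'E'
import cv2,numpy as np
im=cv2.imread("pics/top0.png")
cv2.imwrite("pics/cA.png",cv2.resize(im[170:226,398:478],None,fx=10,fy=10,interpolation=cv2.INTER_CUBIC))
cv2.imwrite("pics/cB.png",cv2.resize(im[172:226,238:372],None,fx=5.9,fy=5.9,interpolation=cv2.INTER_CUBIC))
E
```

```text
(no output)
```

View pics/cA.png

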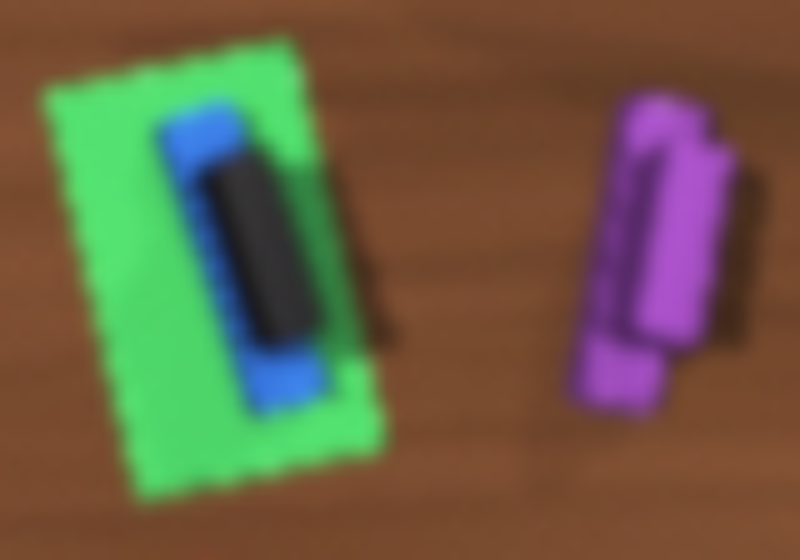

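View pics/cB.png

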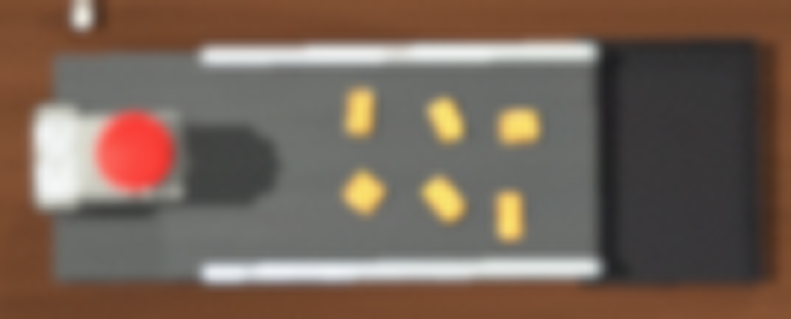

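Crop A shows the blue scraper with its black grip, lying off-centre on the green mat and clear of the purple twin. Crop B shows six chips at crop (360,112), (445,120), (518,125), (363,192), (443,198) and (510,215). The plunger head is at (135,151), and the rails end at (600,50) and (600,268).

```bash
python3 - <<'E'
from h import *
A=lambda p,z:ray("top",(p[0]+.5)/10-.5+398,(p[1]+.5)/10-.5+170,z)
B=lambda p,z:ray("top",(p[0]+.5)/5.9-.5+238,(p[1]+.5)/5.9-.5+172,z)
def rep(n,P):
    P=np.array(P);print(n,np.round(P,4).tolist(),"mean",np.round(P.mean(0),4),"edges",np.round(np.linalg.norm(P-np.roll(P,-1,0),axis=1),3))
    d=P[3]-P[0]+P[2]-P[1];print("  yaw long",np.degrees(np.arctan2(d[1],d[0])))
rep("scr",[A(p,.026) for p in[(160,125),(240,100),(330,390),(255,415)]])
rep("griptop",[A(p,.072) for p in[(205,175),(258,150),(318,330),(268,350)]])
rep("mat",[A(p,.004) for p in[(42,90),(293,40),(388,455),(142,503)]])
rep("rails",[B(p,.04) for p in[(202,54),(202,272),(600,268),(600,50)]])
print("plate end",B((54,55),.032),B((54,280),.032)); print("tray",B((760,42),.024),B((760,282),.024))
print("plunger",B((135,151),.128))
for p in[(360,112),(445,120),(518,125),(363,192),(443,198),(510,215)]:print(np.round(B(p,.038),4))
go([.4,-.2,.25])
E
```

```text
scr [[0.631, -0.3106, 0.026], [0.6399, -0.3393, 0.026], [0.5361, -0.3686, 0.026], [0.5273, -0.3419, 0.026]] mean [ 0.5836 -0.3401  0.026 ] edges [0.03  0.108 0.028 0.108]
  yaw long -163.68927140984732
griptop [[0.6078, -0.3166, 0.072], [0.6164, -0.3351, 0.072], [0.5538, -0.3543, 0.072], [0.547, -0.3369, 0.072]] mean [ 0.5813 -0.3357  0.072 ] edges [0.02  0.065 0.019 0.064]
  yaw long -162.28055112115592
mat [[0.6467, -0.2726, 0.004], [0.6645, -0.3637, 0.004], [0.5141, -0.394, 0.004], [0.4972, -0.3055, 0.004]] mean [ 0.5807 -0.3339  0.004 ] edges [0.093 0.153 0.09  0.153]
  yaw long -168.1108476806845
rails [[0.6363, 0.1937, 0.04], [0.5053, 0.1929, 0.04], [0.5067, -0.0444, 0.04], [0.6376, -0.0454, 0.04]] mean [0.5715 0.0742 0.04  ] edges [0.131 0.237 0.131 0.239]
  yaw long -89.67292268031906
plate end [0.63715438 0.28399317 0.032     ] [0.50127853 0.2825466  0.032     ]
tray [ 0.64411907 -0.14291915  0.024     ] [ 0.49871909 -0.14103176  0.024     ]
plunger [0.56980679 0.22151092 0.128     ]
[0.6011 0.0988 0.038 ]
[0.596  0.0478 0.038 ]
[0.5928 0.004  0.038 ]
[0.5529 0.097  0.038 ]
[0.5491 0.0491 0.038 ]
[0.5388 0.0091 0.038 ]
xyz [-4.463e+01 -6.048e+01  3.000e-02]
```

```bash
python3 - <<'E'
from h import *
e,r=tcp();print(r.as_matrix().round(3))
go([.582,-.338,.20],np.radians(106.8))
E
```

```text
[[-0.923  0.386 -0.001]
 [ 0.386  0.923 -0.001]
 [ 0.    -0.002 -1.   ]]
xyz [-66.75 -66.19   5.03]
dr [-0.01 -0.01 -6.58]
dr [-1.000e-02  2.000e-02  2.342e+01]
```

>>> {"api": "send_rows", "payload": {"dr": [[0,0,1.7],[0,0,3.4],[0,0,5.1],[0,0,6.8],[0,0,8.5],[0,0,10.2],[0,0,11.9],[0,0,13.6]], "xyz": [[-4,-4,0],[-8,-8,0],[-12,-12,0],[-16,-16,0],[-20,-20,0],[-24,-24,0],[-28,-28,0],[-32,-32,0]], "jaw": [100,100,100,100,100,100,100,100]}}

```text
time_s: 1.1
eef_pos: [0.3938, 0.1102, 0.2503]
eef_rot: [0.0, 0.791, 0.611, 0.0]
wrist_force: [1.1, -0.5, 0.4]
opening: 0.997
grasp_force: 0.0
```

```bash
python3 - <<'E'
from h import *
e,r=tcp();print(e,ctrl.get_obs()["q"]);go([.582,-.338,.20],np.radians(106.8))
E
```

```text
[0.39375941 0.11020846 0.250254  ] [-1.94463163e-02 -2.15649215e-01  1.99731519e+00  1.51094937e-04
  1.35958891e+00  2.35575986e-01]
xyz [-38.62  29.52   5.03]
dr [  0.     0.   -20.24]
dr [ 0.   -0.    9.76]
```

>>> {"api": "send_rows", "payload": {"dr": [[0,0,1.6],[0,0,3.2],[0,0,4.8],[0,0,6.4],[0,0,8],[0,0,9],[0,0,9],[0,0,9]], "xyz": [[-5,4,0],[-11,8,1],[-17,12.5,2],[-23,17,3],[-29,22,4],[-35,27,5],[-38,29.5,5],[-38,29.5,5]], "jaw": [100,100,100,100,100,100,100,100]}}

```text
time_s: 2.1
eef_pos: [0.586, -0.3314, 0.1991]
eef_rot: [-0.0, 0.982, 0.188, -0.0]
wrist_force: [0.2, -0.3, -0.1]
opening: 1.003
grasp_force: 0.0
```

```bash
python3 - <<'E'
from h import *
c=ctrl.calibration("wrist");e,r=tcp();print(e)
cv2.imwrite("pics/w1.png",ctrl.camera("wrist")[:,:,::-1]);np.savez("w1.npz",K=c["camera_matrix"],T=c["world_from_camera"])
go([.582,-.338,.20],np.radians(106.8))
E
```

```text
[ 0.58598445 -0.33141838  0.19911106]
xyz [-0.51 -0.   -0.2 ]
dr [-1.000e-02  3.000e-02 -2.922e+01]
dr [0.02 0.01 0.78]
```

View pics/w1.png

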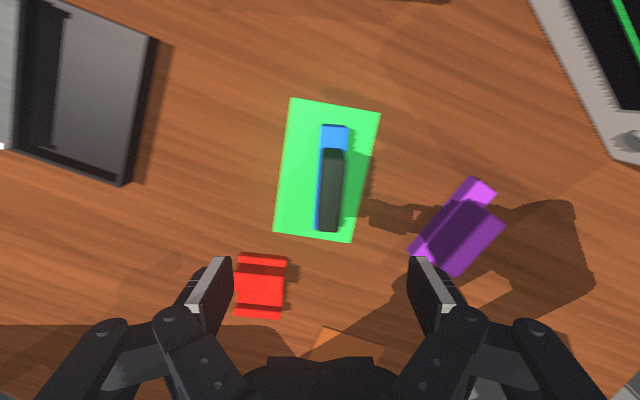

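The wrist view shows the grip's top at about (322,150), (344,150), (339,231) and (318,230). The mat corners are (291,97), (381,113), (352,243) and (273,232), and the purple twin is well to the right.

```bash
python3 - <<'E'
from h import *
f=np.load("w1.npz");c={"camera_matrix":f["K"],"world_from_camera":f["T"]}
print("cam",f["T"].round(3))
def rep(n,P,z):
    P=np.array([ray("",*p,z,c) for p in P]);d=P[0]+P[1]-P[2]-P[3]
    print(n,P.mean(0).round(4),np.linalg.norm(P-np.roll(P,-1,0),axis=1).round(3),np.degrees(np.arctan2(d[1],d[0])))
rep("grip",[(322,150),(344,150),(339,231),(318,230)],.072)
rep("mat",[(291,97),(381,113),(352,243),(273,232)],.004)
a=ray("",321,125,.026,c);b=ray("",348,126,.026,c);print("block far edge",(a+b)/2,b-a)
E
```

```text
cam [[ 0.369  0.877  0.306  0.665]
 [-0.929  0.349  0.122 -0.301]
 [-0.    -0.33   0.944  0.322]
 [ 0.     0.     0.     1.   ]]
grip [ 0.5894 -0.3407  0.072 ] [0.018 0.074 0.019 0.073] 19.306112194308092
mat [ 0.5828 -0.3378  0.004 ] [0.091 0.148 0.092 0.15 ] 12.150242024242488
block far edge [ 0.63854675 -0.32616294  0.026     ] [ 0.0085912  -0.02414616  0.        ]
```

```bash
python3 - <<'E'
from h import *
go([.586,-.340,.054],np.radians(107.5))
E
```

```text
xyz [-0.2   0.31 14.4 ]
dr [-1.000e-02  3.000e-02 -2.933e+01]
dr [0.02 0.01 0.67]
```

>>> {"api": "send_rows", "payload": {"dr": [[0,0,0.7],[0,0,0.7],[0,0,0.7],[0,0,0.7],[0,0,0.7],[0,0,0.7],[0,0,0.7],[0,0,0.7]], "xyz": [[-0.2,0.3,2],[-0.2,0.3,5],[-0.2,0.3,8],[-0.2,0.3,11],[-0.2,0.3,13],[-0.2,0.3,14.4],[-0.2,0.3,14.4],[-0.2,0.3,14.4]], "jaw": [100,100,100,100,100,100,100,100]}}

```text
time_s: 3.15
eef_pos: [0.5857, -0.3331, 0.0575]
eef_rot: [0.001, 0.988, 0.152, 0.001]
wrist_force: [1.0, -0.6, 0.3]
opening: 0.999
grasp_force: 0.0
```

>>> {"api": "send_rows", "payload": {"dr": [[0,0,0],[0,0,0],[0,0,0],[0,0,0],[0,0,0],[0,0,0],[0,0,0],[0,0,0]], "xyz": [[0,0,0],[0,0,0],[0,0,0],[0,0,0],[0,0,0],[0,0,0],[0,0,0],[0,0,0]], "jaw": [80,60,40,20,10,10,10,10]}}

```text
time_s: 4.15
eef_pos: [0.5853, -0.3329, 0.0568]
eef_rot: [0.0, 0.988, 0.152, 0.0]
wrist_force: [-0.8, -0.2, 4.9]
opening: 0.247
grasp_force: 59.6
```

```bash
python3 - <<'E'
from h import *
o=ctrl.get_obs();print(o["eef_pos"],o["eef_rot"],o["opening"],o["grasp_force"],o["wrist_force"])
E
```

```text
[ 0.58533161 -0.33288377  0.05684595] [3.75416460e-04 9.88331547e-01 1.52317124e-01 3.27049200e-04] 0.24728323495788768 59.630995988845825 [-0.77691289 -0.18832238  4.90239432]
```

>>> {"api": "send_rows", "payload": {"dr": [[0,0,0],[0,0,0],[0,0,0],[0,0,0],[0,0,0],[0,0,0],[0,0,0],[0,0,0]], "xyz": [[0,0,-0.5],[0,0,-2],[0,0,-4],[0,0,-6.5],[0,0,-9],[0,0,-10],[0,0,-10],[0,0,-10]], "jaw": [10,10,10,10,10,10,10,10]}}

```text
time_s: 5.15
eef_pos: [0.5844, -0.3321, 0.1552]
eef_rot: [-0.001, 0.988, 0.152, -0.001]
wrist_force: [0.6, -0.2, -2.7]
opening: 0.254
grasp_force: 59.0
```

```bash
python3 - <<'E'
from h import *
o=ctrl.get_obs();print(o["eef_pos"],o["opening"],o["wrist_force"],o["torque"])
go([.571,.134,.155],np.radians(90.4))
E
```

```text
[ 0.58440543 -0.33213399  0.15517898] 0.2538606648411263 [ 0.59753161 -0.20629504 -2.73956669] [-0.0092357  -0.02237736  0.05184555]
xyz [ 12.76 -44.85   0.07]
dr [-2.000e-02 -2.000e-02 -2.715e+01]
dr [-0.01  0.01  2.85]
```

Lifted. I'll carry it over the plate behind the chips.

>>> {"api": "send_rows", "payload": {"dr": [[0,0,0.2],[0,0,0.6],[0,0,1.0],[0,0,1.4],[0,0,1.8],[0,0,2.2],[0,0,2.6],[0,0,2.8]], "xyz": [[0.4,-1.4,0],[1.6,-5.5,0],[3,-10.5,0],[4.4,-15.5,0],[5.8,-20.5,0],[7.2,-25.5,0],[8.6,-30.5,0],[10,-35,0]], "jaw": [10,10,10,10,10,10,10,10]}}

```text
time_s: 6.15
eef_pos: [0.5739, 0.0332, 0.1551]
eef_rot: [-0.0, 1.0, 0.006, -0.001]
wrist_force: [-0.0, -0.3, -1.9]
opening: 0.252
grasp_force: 59.0
```

>>> {"api": "send_rows", "payload": {"dr": [[0,0,0],[0,0,0],[0,0,0],[0,0,0],[0,0,0],[0,0,0],[0,0,0],[0,0,0]], "xyz": [[0,-3.5,0],[0,-6.5,0],[0,-8.5,0],[0,-9.5,0],[0,-10,0],[0,-10,0],[0,-10,0],[0,-10,0]], "jaw": [10,10,10,10,10,10,10,10]}}

```text
time_s: 7.15
eef_pos: [0.5738, 0.1306, 0.1563]
eef_rot: [0.0, 1.0, 0.006, 0.0]
wrist_force: [-0.2, -0.6, -1.3]
opening: 0.251
grasp_force: 59.0
```

```bash
python3 - <<'E'
from h import *
o=ctrl.get_obs();print(o["eef_pos"],o["opening"],o["wrist_force"],o["torque"])
go([.571,.134,.095],np.radians(90.4))
c=ctrl.calibration("wrist")
cv2.imwrite("pics/w2.png",ctrl.camera("wrist")[:,:,::-1]);np.savez("w2.npz",K=c["camera_matrix"],T=c["world_from_camera"])
go([.571,.134,.095],np.radians(90.4))
E
```

```text
[0.57384286 0.13063652 0.15634021] 0.25058133152758555 [-0.17757784 -0.55239997 -1.30095035] [ 0.0007051  -0.03182126  0.00016944]
xyz [-0.28 -0.34  6.13]
dr [  0.     0.   -29.95]
dr [ 0.   -0.    0.05]
xyz [-0.28 -0.33  6.13]
dr [  0.     0.   -29.95]
dr [ 0.   -0.    0.05]
```

View pics/w2.png

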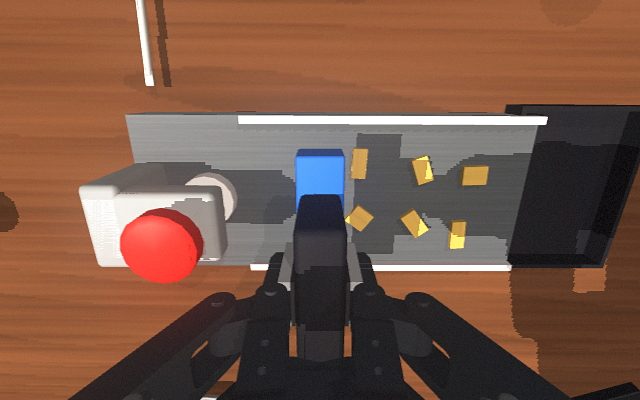

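The wrist view shows the scraper's far end at about (320,150), chips to its right at (359,163) to (475,176), and the rails' inner edges at rows 124 and 264.

```bash
python3 - <<'E'
from h import *
f=np.load("w2.npz");c={"camera_matrix":f["K"],"world_from_camera":f["T"]}
q=lambda n,u,v,z:print(n,ray("",u,v,z,c).round(4))
q("far end L",296,150,.1255);q("far end R",344,150,.1255)
q("far rail inner L",240,125,.040);q("far rail inner R",545,125,.040)
q("near rail inner L",252,265,.040);q("near rail inner R",510,265,.040)
for p in[(359,163),(423,170),(475,176),(359,218),(414,223),(457,235),(352,150),(345,217)]:q("chip",*p,.038)
q("plunger top",161,241,.128)
E
```

```text
far end L [0.629  0.1427 0.1255]
far end R [0.6292 0.1184 0.1255]
far rail inner L [0.6312 0.1917 0.04  ]
far rail inner R [ 0.6339 -0.042   0.04  ]
near rail inner L [0.5078 0.19   0.04  ]
near rail inner R [ 0.5104 -0.0418  0.04  ]
chip [0.602  0.0987 0.038 ]
chip [0.5968 0.0465 0.038 ]
chip [0.5923 0.0034 0.038 ]
chip [0.5539 0.0961 0.038 ]
chip [0.5498 0.0485 0.038 ]
chip [0.5387 0.0096 0.038 ]
chip [0.6125 0.1048 0.038 ]
chip [0.5547 0.1081 0.038 ]
plunger top [0.578  0.2177 0.128 ]
```

>>> {"api": "send_rows", "payload": {"dr": [[0,0,0],[0,0,0],[0,0,0],[0,0,0],[0,0,0],[0,0,0],[0,0,0],[0,0,0]], "xyz": [[-0.35,-0.35,0.5],[-0.35,-0.35,2],[-0.35,-0.35,4],[-0.35,-0.35,5.5],[-0.35,-0.35,6.3],[-0.35,-0.35,6.7],[-0.35,-0.35,6.7],[-0.35,-0.35,6.7]], "jaw": [10,10,10,10,10,10,10,10]}}

```text
time_s: 8.2
eef_pos: [0.5707, 0.1347, 0.0899]
eef_rot: [-0.0, 1.0, 0.006, 0.001]
wrist_force: [0.1, 0.2, -1.8]
opening: 0.251
grasp_force: 59.0
```

>>> {"api": "send_rows", "payload": {"dr": [[0,0,0],[0,0,0],[0,0,0],[0,0,0],[0,0,0],[0,0,0],[0,0,0],[0,0,0]], "xyz": [[0,0,0.1],[0,0,0.2],[0,0,0.3],[0,0,0.3],[0,0,0.3],[0,0,0.3],[0,0,0.3],[0,0,0.3]], "jaw": [10,10,10,10,10,10,10,10]}}

```text
time_s: 9.2
eef_pos: [0.5702, 0.1347, 0.0863]
eef_rot: [-0.0, 1.0, 0.006, 0.0]
wrist_force: [0.3, 0.4, -2.1]
opening: 0.247
grasp_force: 59.0
```

>>> {"api": "send_rows", "payload": {"dr": [[0,0,0],[0,0,0],[0,0,0],[0,0,0],[0,0,0],[0,0,0],[0,0,0],[0,0,0]], "xyz": [[0,0.3,0.05],[0,1,0.05],[0,2,0.05],[0.05,3,0.05],[0.05,4,0.05],[0.05,5,0.05],[0.05,6,0.05],[0.05,7,0.05]], "jaw": [10,10,10,10,10,10,10,10]}}

```text
time_s: 10.2
eef_pos: [0.5716, 0.064, 0.0858]
eef_rot: [-0.0, 1.0, 0.006, 0.0]
wrist_force: [0.2, -0.8, -1.5]
opening: 0.25
grasp_force: 59.0
```

>>> {"api": "send_rows", "payload": {"dr": [[0,0,0],[0,0,0],[0,0,0],[0,0,0],[0,0,0],[0,0,0],[0,0,0],[0,0,0]], "xyz": [[0,1,0],[0,2,0],[0.05,3,0],[0.05,4,0],[0.05,5,0],[0.05,5.8,0],[0.05,6.5,0],[0.05,7,0]], "jaw": [10,10,10,10,10,10,10,10]}}

```text
time_s: 11.2
eef_pos: [0.5729, -0.0057, 0.0858]
eef_rot: [-0.0, 1.0, 0.006, -0.0]
wrist_force: [0.2, 1.4, -1.4]
opening: 0.246
grasp_force: 59.1
```

>>> {"api": "send_rows", "payload": {"dr": [[0,0,0],[0,0,0],[0,0,0],[0,0,0],[0,0,0],[0,0,0],[0,0,0],[0,0,0]], "xyz": [[0,0.8,0],[0,1.6,0],[0,2.4,0],[0,3.2,0],[0.05,4,0],[0.05,4.8,0],[0.05,5.6,0],[0.05,6.2,0]], "jaw": [10,10,10,10,10,10,10,10]}}

```text
time_s: 12.2
eef_pos: [0.5742, -0.0678, 0.0858]
eef_rot: [0.0, 1.0, 0.006, -0.0]
wrist_force: [-0.1, -0.5, -1.9]
opening: 0.246
grasp_force: 59.1
```

```bash
python3 - <<'E'
from h import *
o=ctrl.get_obs();print(o["eef_pos"],o["opening"],o["wrist_force"])
cv2.imwrite("pics/w3.png",ctrl.camera("wrist")[:,:,::-1])
E
```

```text
[ 0.57421255 -0.06783564  0.08577737] 0.24649549731144993 [-0.13672529 -0.50451909 -1.94728113]
```

View pics/w3.png

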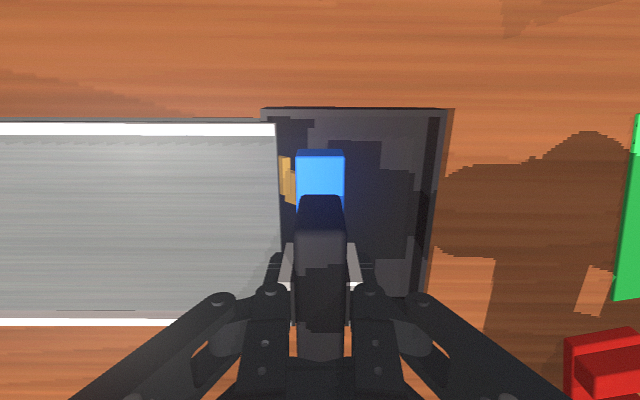

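The visible plate is clear, and one chip shows in the tray at (287,180). I'll lift and count the chips.

>>> {"api": "send_rows", "payload": {"dr": [[0,0,0],[0,0,0],[0,0,0],[0,0,0],[0,0,0],[0,0,0],[0,0,0],[0,0,0]], "xyz": [[0,0,-1],[0,0,-4],[0,0,-7],[0,2,-10],[0,5,-12],[0,8,-12],[0,10,-12],[0,10,-12]], "jaw": [10,10,10,10,10,10,10,10]}}

```text
time_s: 13.25
eef_pos: [0.5752, -0.1681, 0.2057]
eef_rot: [-0.0, 1.0, 0.005, -0.0]
wrist_force: [0.6, 0.2, -3.1]
opening: 0.247
grasp_force: 59.1
```

```bash
python3 - <<'E'
from h import *
o=ctrl.get_obs();print(o["eef_pos"],o["opening"],o["wrist_force"])
w=ctrl.camera("wrist")[:,:,::-1]; t=ctrl.camera("top")[:,:,::-1]
t=cv2.resize(t[170:226,238:372],(640,268),interpolation=cv2.INTER_CUBIC)
cv2.imwrite("pics/w4.png",cv2.resize(np.vstack([w,t]),None,fx=.89,fy=.89))
go([.582,-.336,.18],np.radians(90+12.1))
E
```

```text
[ 0.57524071 -0.16810052  0.20566781] 0.2465230668235479 [ 0.57888599  0.21690952 -3.11950735]
xyz [ 0.48 16.96  2.51]
dr [1.00e-02 2.00e-02 2.81e+01]
dr [-0.01  0.01 -1.9 ]
```

View pics/w4.png

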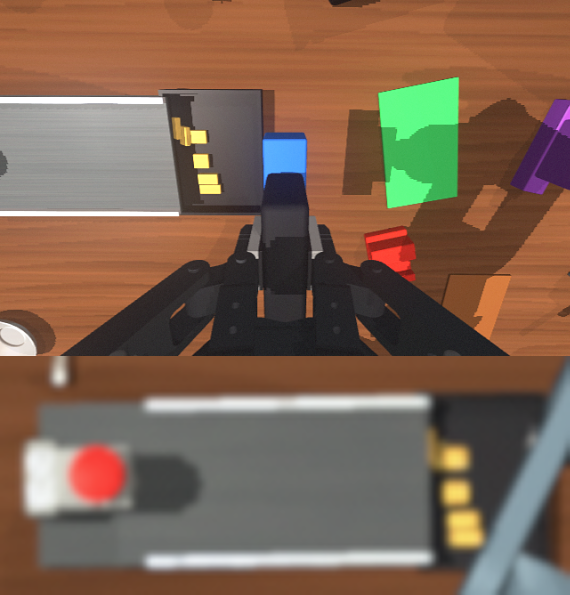

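All six chips are in the tray: four flat at (200,137), (201,161), (207,179) and (210,188), and two by the near wall at (185,137) and (176,128). The plate is clear. The mat corners are at (378,92), (459,77), (458,196) and (388,208) in the 0.89 scale.

```bash
python3 - <<'E'
from h import *
P=np.array([ray("wrist",u/.89,v/.89,.004) for u,v in[(378,92),(459,77),(458,196),(388,208)]])
print(P.mean(0),np.linalg.norm(P-np.roll(P,-1,0),axis=1));d=P[0]+P[1]-P[2]-P[3];print(np.degrees(np.arctan2(d[1],d[0])))
go([.582,-.336,.18],np.radians(102.1))
E
```

```text
[ 0.58215625 -0.33261972  0.004     ] [0.0903811  0.14840926 0.09023009 0.14958312]
12.155026561990429
xyz [ 0.48 16.96  2.51]
dr [1.00e-02 2.00e-02 2.81e+01]
dr [-0.01  0.01 -1.9 ]
```

>>> {"api": "send_rows", "payload": {"dr": [[0,0,-0.2],[0,0,-0.7],[0,0,-1.2],[0,0,-1.6],[0,0,-1.9],[0,0,-1.9],[0,0,-1.9],[0,0,-1.9]], "xyz": [[0,2,0],[0.2,6,0],[0.4,10,1],[0.5,14,3],[0.5,16,6],[0.5,16.8,9],[0.5,16.8,11],[0.5,16.8,12]], "jaw": [10,10,10,10,10,10,10,10]}}

```text
time_s: 14.35
eef_pos: [0.5823, -0.3335, 0.0842]
eef_rot: [-0.001, 0.994, 0.106, -0.001]
wrist_force: [0.5, -0.2, -0.7]
opening: 0.248
grasp_force: 59.2
```

>>> {"api": "send_rows", "payload": {"dr": [[0,0,0],[0,0,0],[0,0,0],[0,0,0],[0,0,0],[0,0,0],[0,0,0],[0,0,0]], "xyz": [[0,0,0.5],[0,0,1.2],[0,0,1.8],[0,0,2.2],[0,0,2.5],[0,0,2.5],[0,0,2.5],[0,0,2.5]], "jaw": [10,10,10,10,10,10,10,10]}}

```text
time_s: 15.35
eef_pos: [0.5827, -0.3353, 0.061]
eef_rot: [0.0, 0.994, 0.106, 0.0]
wrist_force: [0.1, 0.3, -1.5]
opening: 0.25
grasp_force: 59.2
```

```bash
python3 - <<'E'
from h import *
o=ctrl.get_obs();print(o["eef_pos"],o["wrist_force"]);go([.582,-.335,.0568],np.radians(102.1))
E
```

```text
[ 0.58269879 -0.33531439  0.06104015] [ 0.11636486  0.27427487 -1.45977078]
xyz [-0.06 -0.05  0.42]
dr [  0.   0. -30.]
dr [ 0. -0.  0.]
```

Lowering the last 4 mm until light contact, then releasing.

>>> {"api": "send_rows", "payload": {"dr": [[0,0,0],[0,0,0],[0,0,0],[0,0,0],[0,0,0],[0,0,0],[0,0,0],[0,0,0]], "xyz": [[0,0,0.1],[0,0,0.2],[0,0,0.3],[0,0,0.35],[0,0,0.4],[0,0,0.45],[0,0,0.45],[0,0,0.45]], "jaw": [10,10,10,10,10,10,10,10]}}

```text
time_s: 16.35
eef_pos: [0.5826, -0.3352, 0.0569]
eef_rot: [0.0, 0.994, 0.106, -0.0]
wrist_force: [-2.4, 1.1, 5.5]
opening: 0.247
grasp_force: 60.1
```

>>> {"api": "send_rows", "payload": {"dr": [[0,0,0],[0,0,0],[0,0,0],[0,0,0],[0,0,0],[0,0,0],[0,0,0],[0,0,0]], "xyz": [[0,0,0],[0,0,0],[0,0,0],[0,0,0],[0,0,0],[0,0,0],[0,0,0],[0,0,0]], "jaw": [25,32,40,50,60,75,90,100]}}

```text
time_s: 17.35
eef_pos: [0.5826, -0.3352, 0.0563]
eef_rot: [0.0, 0.994, 0.106, 0.0]
wrist_force: [-0.5, 0.6, 0.2]
opening: 0.999
grasp_force: 0.0
```

>>> {"api": "send_rows", "payload": {"dr": [[0,0,0],[0,0,0],[0,0,0],[0,0,0],[0,0,0],[0,0,0],[0,0,0],[0,0,0]], "xyz": [[0,0,0],[0,0,-1],[0,0,-3],[0,0,-6],[0,0,-10],[0,0,-13],[0,0,-15],[0,0,-15]], "jaw": [100,100,100,100,100,100,100,100]}}

```text
time_s: 18.35
eef_pos: [0.5835, -0.3359, 0.2091]
eef_rot: [0.002, 0.994, 0.106, 0.002]
wrist_force: [1.1, -0.8, -0.3]
opening: 1.002
grasp_force: 0.0
```

```bash
python3 - <<'E'
from h import *
o=ctrl.get_obs();print(o["eef_pos"],o["opening"],o["wrist_force"])
w=ctrl.camera("wrist")[:,:,::-1]; cv2.imwrite("pics/w5.png",w)
go([.575,.2,.22],np.radians(90.5))
E
```

```text
[ 0.58352218 -0.33590293  0.20907541] 1.001506289966629 [ 1.06651273 -0.84469652 -0.31051715]
xyz [ 10.48 -52.5   -1.35]
dr [ 1.000e-02  1.000e-02 -2.806e+01]
dr [ 0.01 -0.01  1.94]
```

View pics/w5.png

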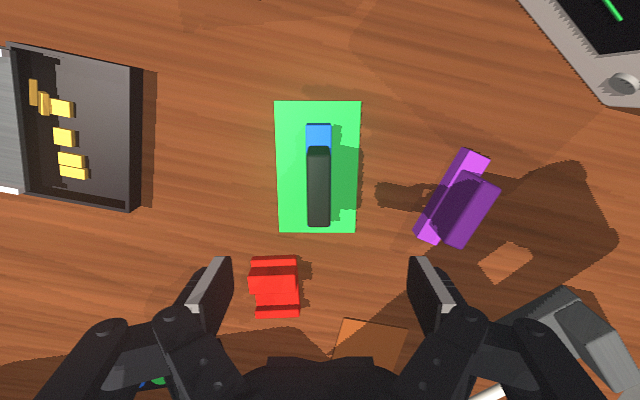

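The scraper stands upright in the middle of the green mat, at (318,178), and six chips lie in the tray at the left. Next is the plunger.

>>> {"api": "send_rows", "payload": {"dr": [[0,0,0.2],[0,0,0.5],[0,0,0.8],[0,0,1.1],[0,0,1.4],[0,0,1.7],[0,0,1.9],[0,0,1.9]], "xyz": [[0.6,-3,-1],[1.8,-9,-1],[3,-15,-1],[4.2,-21,-1],[5.4,-27,-1],[6.6,-33,-1],[7.8,-39,-1],[9,-45,-1]], "jaw": [60,20,0,0,0,0,0,0]}}

```text
time_s: 19.4
eef_pos: [0.5747, 0.1256, 0.2143]
eef_rot: [0.0, 1.0, 0.006, -0.002]
wrist_force: [1.0, -0.1, -0.7]
opening: 0.001
grasp_force: 0.0
```

>>> {"api": "send_rows", "payload": {"dr": [[0,0,0],[0,0,0],[0,0,0],[0,0,0],[0,0,0],[0,0,0],[0,0,0],[0,0,0]], "xyz": [[0,-3,0],[0,-5.5,0],[0,-7.5,0],[0,-9,0],[0,-9.5,0],[0,-9.5,0],[0,-9.5,0],[0,-9.5,0]], "jaw": [0,0,0,0,0,0,0,0]}}

```text
time_s: 20.4
eef_pos: [0.575, 0.2181, 0.2164]
eef_rot: [0.0, 1.0, 0.006, 0.0]
wrist_force: [-0.0, 0.5, -0.6]
opening: 0.001
grasp_force: 0.0
```

```bash
python3 - <<'E'
from h import *
o=ctrl.get_obs();print(o["eef_pos"],o["opening"],o["wrist_force"])
c=ctrl.calibration("wrist");im=ctrl.camera("wrist");h=cv2.cvtColor(im,cv2.COLOR_RGB2HSV)
def cen(h):
    m=(((h[...,0]<8)|(h[...,0]>172))&(h[...,1]>170)&(h[...,2]>120)).astype(np.uint8)
    n,l,s,k=cv2.connectedComponentsWithStats(m);i=1+np.argmax(s[1:,4]);return s[i],k[i]
s,k=cen(h);print(s,k,ray("wrist",*k,.126,c))
go([.570,.2205,.155],np.radians(90.5))
E
```

```text
[0.57504624 0.21805193 0.21638507] 0.0008460034938146564 [-0.01237894  0.49518809 -0.61906182]
[ 286  182   57   58 2400] [314.3125     211.26208333] [0.57239218 0.22146034 0.126     ]
xyz [-0.5  -0.24  6.14]
dr [  0.     0.   -29.97]
dr [ 0.   -0.    0.03]
```

>>> {"api": "send_rows", "payload": {"dr": [[0,0,0],[0,0,0],[0,0,0],[0,0,0],[0,0,0],[0,0,0],[0,0,0],[0,0,0]], "xyz": [[-0.4,-0.3,1],[-0.4,-0.3,3],[-0.4,-0.3,5],[-0.4,-0.3,6],[-0.4,-0.3,6.5],[-0.4,-0.3,6.5],[-0.4,-0.3,6.5],[-0.4,-0.3,6.5]], "jaw": [0,0,0,0,0,0,0,0]}}

```text
time_s: 21.45
eef_pos: [0.5713, 0.2217, 0.152]
eef_rot: [-0.0, 1.0, 0.006, 0.001]
wrist_force: [0.1, -0.3, -0.0]
opening: -0.004
grasp_force: 0.0
```

>>> {"api": "send_rows", "payload": {"dr": [[0,0,0],[0,0,0],[0,0,0],[0,0,0],[0,0,0],[0,0,0],[0,0,0],[0,0,0]], "xyz": [[0,0,0.4],[0,0,0.8],[0,0,1.2],[0,0,1.5],[0,0,1.7],[0,0,1.8],[0,0,1.8],[0,0,1.8]], "jaw": [0,0,0,0,0,0,0,0]}}

```text
time_s: 22.45
eef_pos: [0.5713, 0.2217, 0.1341]
eef_rot: [-0.0, 1.0, 0.006, 0.0]
wrist_force: [-2.1, 0.0, 7.6]
opening: 0.002
grasp_force: 3.7
```

Spring force is 7.6 N with about 2 mm to go, so I'll press on in small steps.

>>> {"api": "send_rows", "payload": {"dr": [[0,0,0],[0,0,0],[0,0,0],[0,0,0],[0,0,0],[0,0,0],[0,0,0],[0,0,0]], "xyz": [[0,0,0.1],[0,0,0.15],[0,0,0.2],[0,0,0.25],[0,0,0.25],[0,0,0.25],[0,0,0.25],[0,0,0.25]], "jaw": [0,0,0,0,0,0,0,0]}}

```text
time_s: 23.45
eef_pos: [0.5713, 0.2217, 0.132]
eef_rot: [-0.0, 1.0, 0.006, 0.001]
wrist_force: [-1.7, -0.8, 10.3]
opening: 0.004
grasp_force: 5.0
```

>>> {"api": "send_rows", "payload": {"dr": [[0,0,0],[0,0,0],[0,0,0],[0,0,0],[0,0,0],[0,0,0],[0,0,0],[0,0,0]], "xyz": [[0,0,0.05],[0,0,0.1],[0,0,0.1],[0,0,0.1],[0,0,0.1],[0,0,0.1],[0,0,0.1],[0,0,0.1]], "jaw": [0,0,0,0,0,0,0,0]}}

```text
time_s: 24.45
eef_pos: [0.5714, 0.2217, 0.132]
eef_rot: [-0.0, 1.0, 0.006, 0.001]
wrist_force: [-6.1, -1.6, 15.7]
opening: -0.0
grasp_force: 7.9
```

The tool stopped moving while the force rose to 15.7 N, so the plunger is on its stop. Releasing slowly and retreating.

>>> {"api": "send_rows", "payload": {"dr": [[0,0,0],[0,0,0],[0,0,0],[0,0,0],[0,0,0],[0,0,0],[0,0,0],[0,0,0]], "xyz": [[0,0,-0.4],[0,0,-0.9],[0,0,-1.5],[0,0,-2.2],[0,0,-4],[0,0,-7],[0,0,-10],[0,0,-12]], "jaw": [0,0,0,0,0,0,0,0]}}

```text
time_s: 25.45
eef_pos: [0.5712, 0.2217, 0.2521]
eef_rot: [-0.0, 1.0, 0.006, 0.001]
wrist_force: [0.2, 0.2, -0.7]
opening: 0.004
grasp_force: 0.0
```

>>> {"api": "send_rows", "payload": {"dr": [[0,0,0],[0,0,0],[0,0,0],[0,0,0],[0,0,0],[0,0,0],[0,0,0],[0,0,0]], "xyz": [[0,0,0],[0,0,0],[0,0,0],[0,0,0],[0,0,0],[0,0,0],[0,0,0],[0,0,0]], "jaw": [0,0,0,0,0,0,0,0]}}

```text
time_s: 26.45
eef_pos: [0.5708, 0.2216, 0.2498]
eef_rot: [-0.0, 1.0, 0.006, 0.0]
wrist_force: [0.6, -0.1, 0.8]
opening: 0.001
grasp_force: 0.0
```

```bash
python3 - <<'E'
from h import *
o=ctrl.get_obs();print(o["eef_pos"],o["dq"].round(4),o["wrist_force"])
print(ctrl.hand_in())
E
```

```text
[0.57084521 0.22164039 0.24982279] [-0.0004 -0.0005  0.0007  0.0019  0.0002  0.0005] [ 0.56895297 -0.10083748  0.79062301]
the job is handed in; nothing more can be done
None
```

Handed in at about 26 s: six chips seen in the tray, scraper upright and released mid-mat, plunger pressed to its stop and released (its spring-back was not checked by camera).

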